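# Seat a box side in the corner of the joint sled and hold it

## Task

Stand the box side with the finger-cut end on the sled, on its long edge as it is now, and press it into the corner: its side flat and firm against the low side fence and, at the same time, its fingered end pushing the sprung end stop back until the tail of the stop's tongue meets the line (12 mm of travel). Finish while still gripping it and holding it pressed there for the cut: do not let go. Leave everything else on the table where it lies.

Things in the scene. Friction and masses are not known exactly. Their poses are not given: they have to be found in the camera images.
- sled: joint sled fixed on the table: plywood base 280 (x) x 150 (y) x 18 mm, origin under its centre at table level. Its x axis runs along the side fence to the sprung stop, roughly away from the robot. In its frame (mm): base top z 18; side fence face y -30; end stop face x 55 at rest; stop's wooden housing x 95 to 135, y -45 to 29, up to z 73. Room for the panel: +y of the fence, -x of the stop
- side_fence: fixed low wooden fence on the sled, 170 x 24 x 15 mm high (top 33 mm above the table). Origin coincides with the sled's; in that frame it spans x -120 to 50, y -54 to -30 mm; the working face is the one at y = -30, looking to +y
- end_stop (a joint): travel of the sprung end stop along the sled's +x, in m: 0 at rest, at most 0.025. The spring takes 2 N to start and 0.5 N more per mm (8 N at the line) and pushes it back when let go. A flat aluminium tongue, fixed to the stop, lies over the housing's top (up to z 77 mm); its tail end meets the black cross line on the housing at 0.012
- stop_face (a point): middle of the working face (looking to -x of the sled) of the sprung stop's upright aluminium plate, 8 x 70 x 56 mm, which the panel's end meets; moves with the stop. At rest at sled frame x 55, y -8, z 48 mm; the face spans y -43 to 27, z 20 to 76 mm
- sled_corner (a point): the inner corner, where the side fence face, the end stop face at rest and the base top meet (sled frame 55, -30, 18 mm)
- panel: the box side to load: loose brown wooden board 120 (x) x 24 (y) x 75 mm high, about 0.14 kg, standing on its long edge, with box-joint fingers cut in its +x end (two fingers 15 mm thick and 24 mm long at heights 15 to 30 and 45 to 60 mm; notches above, between, below); the -x end is plain. Origin under its centre. Its x axis starts within about 0.5 rad of the world's x
- panel_fingers (a point): middle of the panel's fingered end, at the finger tips: panel frame x = 60, y = 0, z = 37.5 mm
- plain_panel: a loose box side of the same wood as the one to load (120 x 24 x 75 mm, standing on its long edge) but with BOTH ends plain; origin under its centre; leave alone
- tape_roll: roll of masking tape lying flat, 110 mm across, 48 mm high; leave alone
- tape_measure: pocket tape measure, 68 x 34 x 64 mm; leave alone
- sander: hand sanding block, 160 x 85 x 77 mm high; leave alone
- file: flat file with wooden handle, 285 mm long along its x, 22 mm high; leave alone
- mallet: joiner's mallet lying down, handle along its x, head 120 mm wide and 55 mm high at +x; leave alone
- offcut: small wood offcut, 60 x 32 x 18 mm; leave alone
Mind the look-alikes: they are no part of the job. What is shaped like the panel but pink is not meant.

How it is judged:
By the outcome, as a careful person would: the job done as asked, in the order asked, and still so for the second after the job is handed in, while the arm keeps its last pose, push and grip.
It also fails if it takes over 48 s, if anything falls off the work surface, if the arm or the gripper's body presses on something with over 40 N, if the wrist force passes 120 N, or if a joint passes its speed limit or range.

## Robot

A 6-joint arm with a two-finger parallel gripper is mounted at the origin on the work surface. World frame = base frame: x ahead of the robot, y to its left, z up, the work surface at z = 0. Lengths are in m, angles in degrees, forces in N, time in s.
With the tool pointing down it reaches from about 0.325 to 0.85 m from the base axis. Payload 15.5 kg.
Tool frame: the origin (TCP) lies at the very end of the fingers, on their centre line; the grasp point (between the pads) lies arm.grip_depth behind it (arm.grip_depth is the distance from the TCP to the grasp point, in m); z points along the fingers, y is the direction in which the jaws open and shut (so a half turn about z gives the same grasp; the last joint's range is limited). The gripper opens to 91 mm and grips with 3 to 60 N. Pads are 32 mm wide; open, the fingers measure 118 mm over their backs; the gripper's body (76 mm by 178 mm) begins 60 mm behind the grasp point.
Start: joints at [66.664, 28.281, 77.091, -0, 74.628, -5.472], TCP at [0.192, 0.595, 0.214] pointing down, gripper open.
Joint ranges: [-166.48, 166.48], [-47.26, 123.95], [12.59, 153.08], [-70.14, 250.14], [6.76, 159.57], [-176.63, 176.63]. Speed limits (degrees/s): [108.29, 108.29, 147.25, 172.46, 172.46, 172.46].

## Interface

Orientations are given as a 3x3 rotation matrix whose columns are the frame's x, y, z axes.
In Python, from rig import arm gives the robot as it stands. Calls block until the motion is done:
- arm.move_to(position, orientation): joint-space move of the TCP to a pose.
- arm.move_l(position, orientation=None, feed=0.15): straight line of the TCP; orientation=None keeps the orientation; feed is the mean speed in m/s.
- arm.move_joints(angles): joint-space move.
- arm.grip(opening): finger opening in m; the grip force is fixed at half the most; returns when the fingers have stopped.
- arm.sleep(seconds).
- arm.solve_ik(position, orientation): joint angles nearest the present ones, or None.
- arm.snapshot(name): name is "scene" or "top" or "wrist"; returns the picture (420x560x3 uint8, red, green, blue); there is no depth.
- arm.get_calibration(name): a dict with "intrinsics" (3x3 intrinsics, pixels), "cam_to_world" (4x4, takes a point from camera to world coordinates). Camera axes: x right, y down, z forward; pixel columns grow to the right and rows downward; lengths in m; the calibration is good to about 2 mm. A picture is of the moment at which its call begins: read the wrist's pose just before it. get_calibration takes no time and is no camera call; for the wrist camera it gives the pose at the moment of the call.
A pose or a line that the arm cannot do raises arm.Unreachable and nothing moves.
- arm.sign_off(): hands the job in, once; it reports no verdict.
Readings, each from a call of its own:
- arm.current_t(): time.
- arm.current_joint_positions(): joint angles.
- arm.current_dq(): joint speeds.
- arm.current_tau(): joint torques, N m.
- arm.current_ee_pos(): TCP position.
- arm.current_tool_rot(): TCP orientation.
- arm.current_force(): force on the tool from outside, world axes, zero at the start.
- arm.current_torque(): the same for the moment, N m.
- arm.current_width(): finger opening in m.
Only numpy, scipy, OpenCV 4.12 (cv2) and the standard library are available. Lean on these libraries where they do the work, as an engineer would, in place of code of your own. Each camera call takes 0.05 s, during which the arm holds its last target. There are 200 camera calls.

## Working session

There is one attempt and no reset: what is moved stays moved. The work goes in short steps, each a Python script; the robot and the scene stay as the last script left them, time stands still between calls to the robot, and variables do not carry over. Pictures are saved under pics/ and viewed, about 8 in all and at most 12, crops included, and the job is handed in when it is done.

```bash
ls; mkdir -p pics
python3 - <<'E'
from rig import arm
import cv2,numpy as np
for n in("top","scene"):
    im=arm.snapshot(n); cv2.imwrite(f"pics/{n}0.png",im[:,:,::-1]); c=arm.get_calibration(n); print(n,np.round(c["intrinsics"],1).tolist(),np.round(c["cam_to_world"],4).tolist())
print(arm.grip_depth,arm.current_t(),arm.current_width())
E
```

```text
pics
top [[382.0, 0.0, 279.7], [0.0, 382.0, 204.1], [0.0, 0.0, 1.0]] [[0.0257, -0.993, 0.1154, 0.4136], [-0.9996, -0.024, 0.0163, 0.0031], [-0.0134, -0.1158, -0.9932, 1.083], [0.0, 0.0, 0.0, 1.0]]
scene [[531.7, 0.0, 288.7], [0.0, 531.7, 215.2], [0.0, 0.0, 1.0]] [[0.4974, 0.7429, -0.448, 1.2513], [0.8675, -0.4304, 0.2494, -0.3958], [-0.0075, -0.5127, -0.8585, 1.4358], [0.0, 0.0, 0.0, 1.0]]
0.0188 0.1 0.09088371370018561
```

View pics/top0.png

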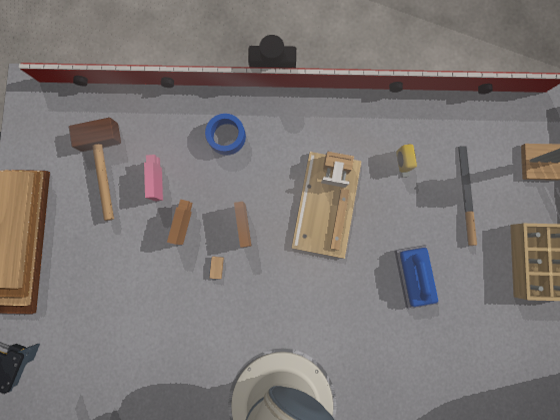

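View pics/scene0.png

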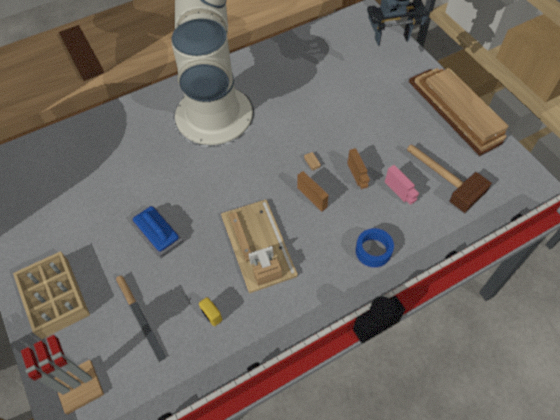

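Run:
```python
import cv2,numpy as np
t=cv2.imread("pics/top0.png");s=cv2.imread("pics/scene0.png")
r=lambda i,w,h:cv2.resize(i,(w,h),interpolation=cv2.INTER_CUBIC)
a=r(t[190:260,155:265],440,280); b=r(s[140:220,290:385],356,300); c=r(t[140:265,285:370],204,300); d=r(s[190:300,210:305],259,300)
o=np.zeros((600,800,3),np.uint8); o[:280,:440]=a;o[:300,444:800]=b;o[300:600,:204]=c;o[300:600,210:469]=d
cv2.imwrite("pics/crop1.png",o)
hsv=cv2.cvtColor(t,cv2.COLOR_BGR2HSV)
for p in[(180,223),(242,225),(341,220),(325,200),(305,200),(340,172)]:print(p,hsv[p[1],p[0]])
```

```text
(180, 223) [ 14 123 137]
(242, 225) [ 13  90 136]
(341, 220) [ 16  95 166]
(325, 200) [ 18  80 173]
(305, 200) [ 17  19 187]
(340, 172) [ 11  11 194]
```

View pics/crop1.png

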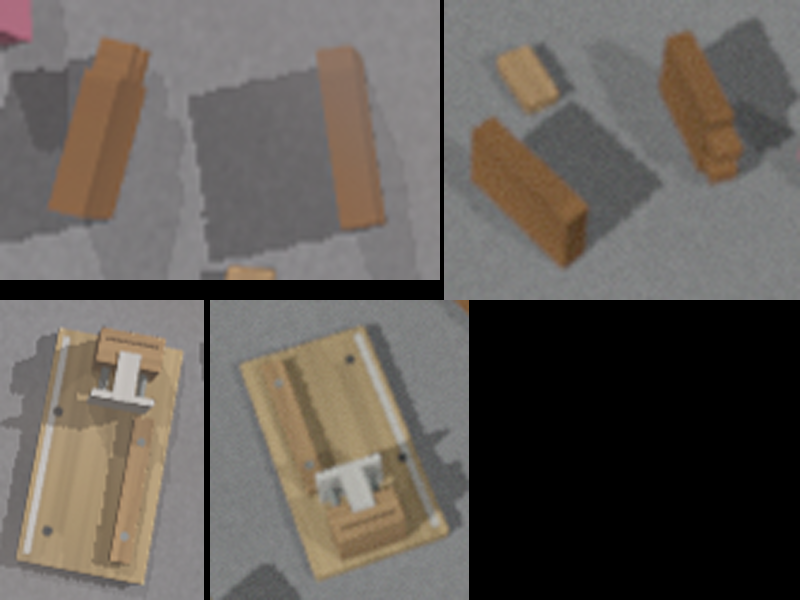

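```bash
cat > h.py <<'E'
import numpy as np,cv2
from rig import arm
def ray(px,z,K,T):
    px=np.atleast_2d(px).astype(float); d=np.c_[px,np.ones(len(px))]@np.linalg.inv(K).T@T[:3,:3].T
    return T[:3,3]+d*((z-T[2,3])/d[:,2])[:,None]
def proj(P,K,T):
    p=(np.atleast_2d(P)-T[:3,3])@T[:3,:3]@K.T; return p[:,:2]/p[:,2:]
def cal(n): c=arm.get_calibration(n); return np.array(c["intrinsics"]),np.array(c["cam_to_world"])
def down(yaw):  # yaw of tool y (jaw) axis, radians; z down
    y=np.array([np.cos(yaw),np.sin(yaw),0]); z=np.array([0,0,-1.]); return np.c_[np.cross(y,z),y,z]
E
python3 - <<'E'
from h import *
K,T=cal("top")
print(ray([[175,222]],.075,K,T)); print(ray([[310.4,151.7],[361.3,160.8],[345,257.9],[292.5,246.7]],.018,K,T).round(4))
K,T=cal("wrist");R=arm.current_tool_rot();p=np.array(arm.current_ee_pos())
print(K.round(1).tolist()); print((R.T@(T[:3,3]-p)).round(4),(R.T@T[:3,:3]).round(3),np.round(R,3))
for nm,c in(("sled",(.5,-.07)),("panel",(.42,.26))):
  for yaw in(-1.57,1.57,0,3.14):
    print(nm,yaw,arm.solve_ik([*c,.38],down(yaw)))
E
```

```text
[[0.47631275 0.29607465 0.075     ]]
[[ 0.6898 -0.063   0.018 ]
 [ 0.6666 -0.2076  0.018 ]
 [ 0.3926 -0.1631  0.018 ]
 [ 0.4195 -0.0179  0.018 ]]
[[355.1, 0.0, 284.3], [0.0, 355.1, 206.6], [0.0, 0.0, 1.0]]
[ 0.0788  0.0004 -0.1706] [[ 0.    -0.959 -0.284]
 [ 1.    -0.     0.001]
 [-0.001 -0.284  0.959]] [[-0.952  0.307 -0.   ]
 [ 0.307  0.952 -0.001]
 [ 0.    -0.001 -1.   ]]
sled -1.57 [-1.47491133e+01  1.10622860e+01  7.77118053e+01 -2.54444375e-14
  9.12259087e+01  7.52052605e+01]
sled 1.57 [-1.47491133e+01  1.10622860e+01  7.77118053e+01 -2.54444375e-14
  9.12259087e+01 -1.04703487e+02]
sled 0 [-1.47491133e+01  1.10622860e+01  7.77118053e+01 -2.54444375e-14
  9.12259087e+01 -1.47491133e+01]
sled 3.14 [-1.47491133e+01  1.10622860e+01  7.77118053e+01 -2.54444375e-14
  9.12259087e+01  1.65342139e+02]
panel -1.57 [ 2.48294775e+01  1.00432328e+01  7.90189905e+01 -2.54444375e-14
  9.09377767e+01  1.14783851e+02]
panel 1.57 [ 2.48294775e+01  1.00432328e+01  7.90189905e+01 -2.54444375e-14
  9.09377767e+01 -6.51248963e+01]
panel 0 [ 2.48294775e+01  1.00432328e+01  7.90189905e+01 -2.54444375e-14
  9.09377767e+01  2.48294775e+01]
panel 3.14 [ 2.48294775e+01  1.00432328e+01  7.90189905e+01 -2.54444375e-14
  9.09377767e+01 -1.55079270e+02]
```

Run:
```python
from h import *
a=np.pi/2-.18
for n,c in(("sled",(.455,-.10,.36)),("panel",(.42,.31,.33))):
    arm.move_to(list(c),down(a)); arm.sleep(.3)
    K,T=cal("wrist"); im=arm.snapshot("wrist"); cv2.imwrite(f"pics/w_{n}.png",im[:,:,::-1]); np.savez(f"w_{n}.npz",K=K,T=T)
print(arm.current_t())
a=cv2.imread("pics/w_sled.png");b=cv2.imread("pics/w_panel.png")
cv2.imwrite("pics/both.png",cv2.resize(np.hstack([a,b]),(800,300)))
```

```text
5.0
```

View pics/both.png

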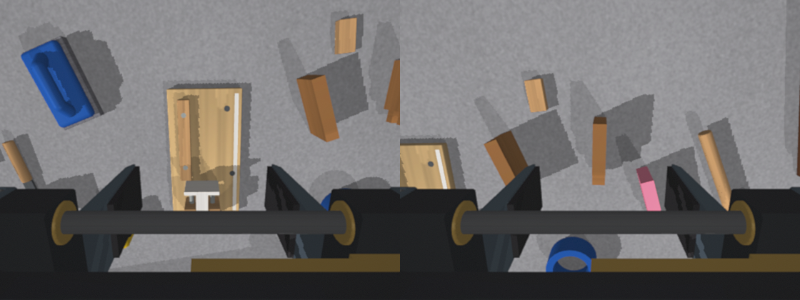

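Run:
```python
import cv2,numpy as np
b=cv2.imread("pics/w_panel.png");a=cv2.imread("pics/w_sled.png")
o=np.zeros((600,800,3),np.uint8)
c=cv2.resize(b[155:270,255:310],None,fx=5,fy=5,interpolation=cv2.INTER_CUBIC);o[:575,:275]=c
c=cv2.resize(a[110:300,220:360],None,fx=3.1,fy=3.1,interpolation=cv2.INTER_CUBIC);o[:c.shape[0],300:300+c.shape[1]]=c;print(c.shape)
cv2.imwrite("pics/crop2.png",o)
```

```text
(589, 434, 3)
```

View pics/crop2.png

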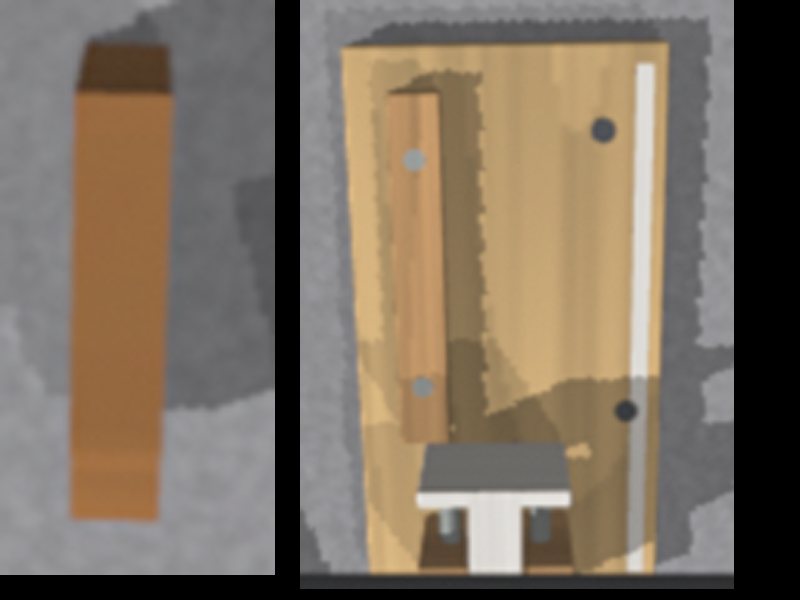

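Run:
```python
from h import *
d=np.load("w_panel.npz");f=lambda L:np.array([[255+x/5,155+y/5] for x,y in L])-.4
top=ray(f([(77,93),(172,93),(161,453),(71,458)]),.075,d["K"],d["T"]);tip=ray(f([(70,520),(158,520)]),.06,d["K"],d["T"])
print(top.round(4),tip.round(4)); n=lambda v:np.linalg.norm(v)
print("w",n(top[0]-top[1]),n(top[2]-top[3]),"len",n(top[[0,1]].mean(0)-top[2:].mean(0)),n((top[[0,1]].mean(0)-tip.mean(0))[:2]))
v=top[3]-top[0]+top[2]-top[1]; yp=np.arctan2(v[1],v[0]);print("yaw",yp,[np.arctan2(*(q[1::-1])) for q in(top[3]-top[0],top[2]-top[1])])
d=np.load("w_sled.npz");g=lambda L:np.array([[220+(x-300)/3.1,110+y/3.1] for x,y in L])-.35
F=ray(g([(439,92),(448,440),(404,440),(388,92)]),.033,d["K"],d["T"]);B=ray(g([(342,47),(668,43),(656,570),(370,570)]),.018,d["K"],d["T"]);S=ray(g([(417,492),(571,490)]),.076,d["K"],d["T"])
print("F",F.round(4),"B",B.round(4),"S",S.round(4))
for a,b in((F[0],F[1]),(F[3],F[2]),(B[0],B[3]),(B[1],B[2])):print("yaw",np.arctan2(b[1]-a[1],b[0]-a[0]),n(b-a))
for a,b in((B[1],B[0]),(S[1],S[0])):print("yaw",np.arctan2(b[0]-a[0],-(b[1]-a[1])) *-1,n(b-a))
```

```text
[[0.4221 0.2921 0.075 ]
 [0.4263 0.3148 0.075 ]
 [0.5186 0.2954 0.075 ]
 [0.5158 0.2722 0.075 ]] [[0.5396 0.2667 0.06  ]
 [0.5439 0.2901 0.06  ]]
w 0.02310600653083607 0.023306289244320502 len 0.09508473746477974 0.12020959147922006
yaw -0.2078604794293212 [np.float64(-0.20849399157367668), np.float64(-0.2072176108206009)]
F [[ 0.4222 -0.1212  0.033 ]
 [ 0.588  -0.1495  0.033 ]
 [ 0.5842 -0.1707  0.033 ]
 [ 0.4181 -0.1435  0.033 ]] B [[ 0.3958 -0.1617  0.018 ]
 [ 0.4205 -0.0156  0.018 ]
 [ 0.6862 -0.0585  0.018 ]
 [ 0.6594 -0.2058  0.018 ]] S [[ 0.5924 -0.1627  0.076 ]
 [ 0.604  -0.0938  0.076 ]]
yaw -0.1693015254380478 0.16827854576636153
yaw -0.16207964008560488 0.16829194057304928
yaw -0.1656587633920469 0.2672797330289408
yaw -0.1598110165768753 0.2691192807067809
yaw 0.16772963683026154 0.14811540822749297
yaw 0.1656476617108037 0.06989568667991011
```

Top view: the fingered panel is at px (180,223), with visible finger steps. The plain one at (242,225) and the pink one at (153,178) are not meant. Panel and sled poses agree with the known sizes to about 1 mm, so I'm grasping now.

```bash
cat >> h.py <<'E'
YP=-.2075; PC=np.array([.483,.291]); YS=-.1655
rot=lambda a:np.array([[np.cos(a),-np.sin(a)],[np.sin(a),np.cos(a)]])
SO=rot(YS)@np.array([.5562,-.0202]); GX=-.010
RS=down(np.pi/2+YS)
def sled(x,y,z): return [*(SO+rot(YS)@np.array([x,y])),z]   # sled frame -> world
def frc(): f=np.array(arm.current_force()); return np.r_[rot(YS).T@f[:2],f[2]]   # force in sled axes
E
python3 - <<'E'
from h import *
R=down(np.pi/2+YP); g=PC+rot(YP)@np.array([GX,0])
arm.move_to([*g,.12],R); arm.move_l([*g,.026],feed=.12)
arm.grip(0.0); print("w",arm.current_width(),frc())
arm.move_l([*g,.17],feed=.2); print("w",arm.current_width(),frc())
arm.move_l(sled(-.030+GX,-.006,.17),RS,feed=.25); arm.move_l(sled(-.030+GX,-.006,.055),feed=.15)
arm.sleep(.3); print(arm.current_t(),arm.current_width(),"free",frc(),arm.current_torque())
im=arm.snapshot("wrist");im2=arm.snapshot("scene");t=arm.snapshot("top")
r=lambda i,w,h:cv2.resize(i,(w,h),interpolation=cv2.INTER_CUBIC)
o=np.zeros((600,800,3),np.uint8);o[:300,:400]=r(im,400,300);o[:360,400:]=r(im2[180:315,195:345],400,360);o[300:600,:300]=r(t[140:265,275:400],300,300)
cv2.imwrite("pics/held.png",o[:,:,::-1])
E
```

```text
w 0.02415390004921794 [ 0.21722734  0.56671619 -0.02380382]
w 0.023901017212754134 [-0.86289043 -0.1221483  -1.78538671]
11.6917 0.023791363532463305 free [-0.63423652  0.07966079 -1.65123618] [0.00871001 0.02242097 0.02251727]
```

View pics/held.png

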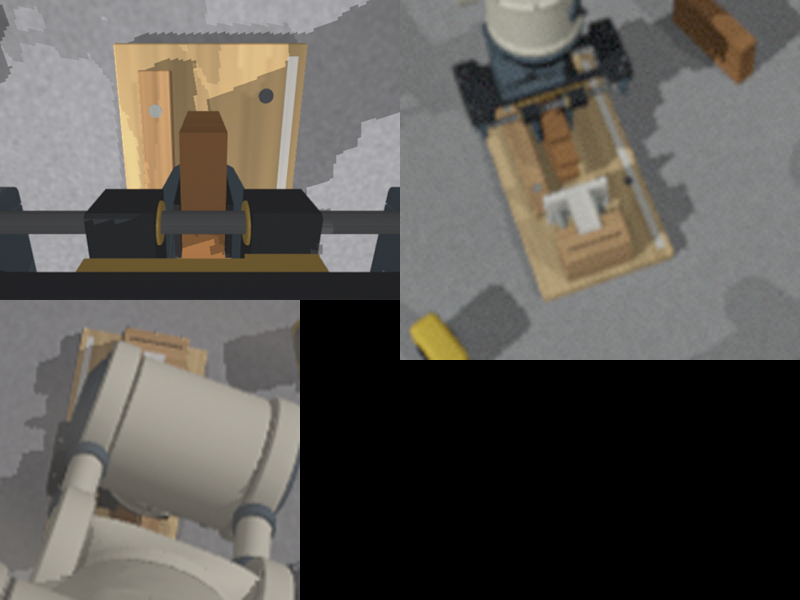

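The panel is held upright and aligned, with its fingers toward the stop and clear of the fence. The scene crop shows the tongue and line. Next: lower to contact, then move sideways to the fence.

Run:
```python
from h import *
f0=frc(); x,y=-.030+GX,-.006
z=.047; arm.move_l(sled(x,y,z),feed=.05)
while z>.038:
    z-=.0005; arm.move_l(sled(x,y,z),feed=.02); d=frc()-f0
    if d[2]>4: break
print("z",z,arm.current_ee_pos()[2],d)
while y>-.030:
    y-=.0007; arm.move_l(sled(x,y,z),feed=.02); d=frc()-f0; print(round(y*1e3,1),d.round(1))
    if d[1]>9: break
print(arm.current_t(),arm.current_width(),arm.current_torque()); np.savez("st.npz",x=x,y=y,z=z,f0=f0)
```

```text
z 0.0435 0.043925858148252755 [-3.61786798  0.99717819 11.91171832]
-6.7 [-2.1  2.7 11.5]
-7.4 [-2.   4.3 11.3]
-8.1 [-1.2  3.2 10.9]
-8.8 [-1.4  3.2 10.7]
-9.5 [-1.5  3.5  9.5]
-10.2 [-0.5  4.2  9.8]
-10.9 [-1.   2.7 10.7]
-11.6 [-0.9  2.9 10.2]
-12.3 [-1.6  3.6 10.9]
-13.0 [-1.5  3.4  9.5]
-13.7 [-0.9  2.6  9.6]
-14.4 [-1.5  2.7  9.7]
-15.1 [-0.9  2.8  9.1]
-15.8 [-0.9  3.7 10.4]
-16.5 [-1.4  3.7 10.6]
-17.2 [-0.8  3.3  9.8]
-17.9 [-0.8  3.1  9.7]
-18.6 [-0.8  4.2 10.5]
-19.3 [-0.1 10.2 11.2]
18.65 0.023888457066534884 [ 2.02882778 -0.17095689  0.21518951]
```

Run:
```python
from h import *
s=np.load("st.npz"); x,y,z,f0=float(s["x"]),float(s["y"]),float(s["z"]),s["f0"]
for x in[-.034,-.028,-.022,-.018,-.016,-.014,-.012,-.010,-.008,-.006]:
    arm.move_l(sled(x,y,z),feed=.03); d=frc()-f0; 
    e=np.array(arm.current_ee_pos())[:2]; e=rot(YS).T@(e-SO)
    print(round(x*1e3,1),round(y*1e3,2),(e*1e3).round(2),d.round(1))
    if abs(d[0])>40: break
    y+=np.clip((d[1]-10)*7e-5,-.0003,.0003)
print(arm.current_t(),arm.current_torque()); np.savez("st.npz",x=x,y=y,z=z,f0=f0)
im=arm.snapshot("scene");K,T=cal("scene")
o=cv2.resize(im[220:300,225:305],(600,600),interpolation=cv2.INTER_CUBIC)
cv2.imwrite("pics/p1.png",o[:,:,::-1])
```

```text
-34.0 -19.3 [-35.57 -18.49] [-10.7   7.8  21.8]
-28.0 -19.45 [-29.95 -18.49] [-12.7   9.1  23.3]
-22.0 -19.52 [-23.89 -18.51] [-12.6   9.2  22.5]
-18.0 -19.57 [-20.04 -18.51] [-13.2   9.1  22.9]
-16.0 -19.64 [-18.46 -18.49] [-15.    9.7  25.6]
-14.0 -19.66 [-16.5  -18.48] [-16.   10.4  26.3]
-12.0 -19.63 [-14.65 -18.5 ] [-16.5   9.3  27.1]
-10.0 -19.67 [-13.06 -18.49] [-18.8   9.6  28.1]
-8.0 -19.7 [-11.35 -18.48] [-20.    9.6  29.7]
-6.0 -19.73 [ -9.56 -18.5 ] [-21.5   9.9  29.1]
21.4833 [2.16241938 2.91561702 0.11543048]
```

View pics/p1.png

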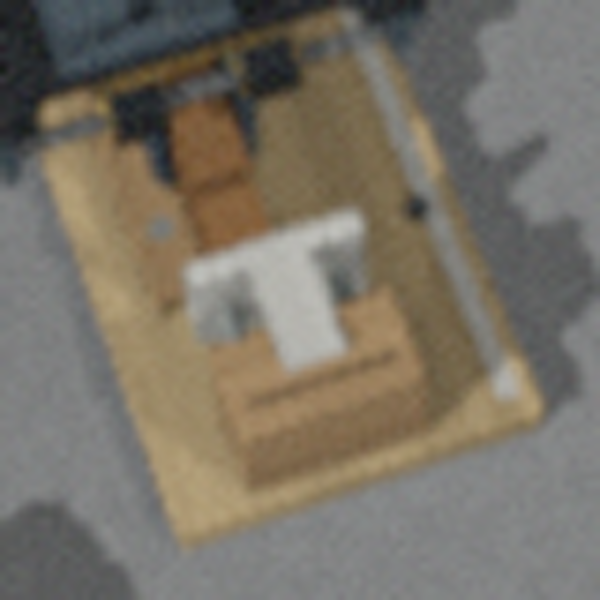

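```bash
cat >> h.py <<'E'
XS=np.arange(.040,.130,.0005)
def profile(im,z=.077):
    K,T=cal("scene"); im=cv2.cvtColor(im,cv2.COLOR_BGR2HSV).astype(np.float32)
    out=0
    for y in np.arange(-.012,-.0035,.001):
        p=proj(np.array([sled(x,y,z) for x in XS]),K,T).astype(np.float32)
        out=out+np.stack([cv2.remap(im[:,:,k],p[:,:1],p[:,1:],cv2.INTER_LINEAR)[:,0] for k in(1,2)],1)
    return out/9
def tail(im):
    s,v=profile(im).T; i0=np.argmin(abs(XS-.075)); i=np.arange(i0,len(XS)); 
    k=i[np.argmax(s[i]>55)]; t=XS[k-1]+(55-s[k-1])/(s[k]-s[k-1])*.0005   # white->wood saturation edge
    f=np.arange(len(XS))[(XS<.075)]; k=f[np.argmax(v[f]>165)]           # plate top front edge (rough)
    j=i[XS[i]>t+.002]; return t*1e3,XS[j[np.argmin(v[j])]]*1e3
E
python3 - <<'E'
from h import *
rest=cv2.imread("pics/scene0.png")
s=np.load("st.npz"); x,y,z,f0=float(s["x"]),float(s["y"]),float(s["z"]),s["f0"]
z+=.0012; arm.move_l(sled(x,y,z),feed=.02); arm.sleep(.2); d=frc()-f0; e=rot(YS).T@(np.array(arm.current_ee_pos())[:2]-SO)
now=np.mean([arm.snapshot("scene").astype(float) for _ in range(3)],0).astype(np.uint8)[:,:,::-1].copy()
cv2.imwrite("pics/now1.png",now)
print(d.round(1),(e*1e3).round(2),arm.current_ee_pos()[2],arm.current_t())
for n in(rest,now):
    p=profile(n); print(tail(n)); print(" ".join(f"{a*1e3:.0f}:{int(b[0])}/{int(b[1])}" for a,b in list(zip(XS,p))[::4]))
np.savez("st.npz",x=x,y=y,z=z,f0=f0)
E
```

```text
[-10.2   9.1   5.6] [ -8.52 -18.49] 0.04419705054123118 22.1333
(np.float64(114.32201979774989), np.float64(126.50000000000009))
40:84/154 42:85/152 44:86/151 46:87/149 48:89/146 50:89/145 52:85/145 54:70/148 56:47/156 58:26/167 60:14/175 62:9/179 64:8/180 66:9/180 68:9/180 70:8/180 72:9/180 74:9/180 76:9/179 78:9/179 80:9/179 82:9/178 84:9/178 86:8/178 88:9/178 90:8/179 92:8/179 94:9/179 96:9/178 98:9/178 100:9/178 102:9/179 104:7/180 106:7/179 108:7/177 110:12/173 112:25/168 114:50/163 116:78/161 118:95/160 120:100/158 122:98/153 124:98/141 126:98/131 128:99/134
(np.float64(120.5416488292104), np.float64(126.50000000000009))
40:121/121 42:118/126 44:118/127 46:118/127 48:119/127 50:119/125 52:118/124 54:120/123 56:122/122 58:115/124 60:92/129 62:57/142 64:28/158 66:13/172 68:8/180 70:8/182 72:8/181 74:8/181 76:8/181 78:8/181 80:9/181 82:9/181 84:9/180 86:9/181 88:8/181 90:8/181 92:8/181 94:8/181 96:8/181 98:8/181 100:9/181 102:9/181 104:9/181 106:8/180 108:8/180 110:8/180 112:8/180 114:8/179 116:12/176 118:24/171 120:47/163 122:75/153 124:94/142 126:101/133 128:101/135
```

Run:
```python
from h import *
r0=tail(cv2.imread("pics/scene0.png"))[0]
s=np.load("st.npz"); x,y,z,f0=float(s["x"]),float(s["y"]),float(s["z"]),s["f0"]
def see(n=2): return tail(np.mean([arm.snapshot("scene").astype(float) for _ in range(n)],0).astype(np.uint8)[:,:,::-1].copy())[0]-r0
for k in range(7):
    e=rot(YS).T@(np.array(arm.current_ee_pos())[:2]-SO); d=frc()-f0; tr=see()
    print(round(arm.current_t(),1),"cmd",np.round([x*1e3,y*1e3,z*1e3],2),"ee",(e*1e3).round(2),"tail",round(tr,2),"F",d.round(1))
    kin=(e[0]+.070-.055)*1e3; rem=12.0-(tr+kin-.3)/2
    if k and abs(rem)<.25 and 4<d[2]<14 and 8<d[1]<14: break
    x+=np.clip(rem*1e-3,-.001,.003); z+=np.clip((d[2]-9)*6e-5,-.0005,.0006); y+=np.clip((d[1]-11)*8e-5,-.0003,.0003)
    arm.move_l(sled(x,y,z),feed=.02); arm.sleep(.3)
np.savez("st.npz",x=x,y=y,z=z,f0=f0)
```

```text
22.2 cmd [ -6.   -19.74  44.7 ] ee [ -8.52 -18.51] tail 6.22 F [-10.8  10.9   5.7]
22.9 cmd [ -3.   -19.75  44.5 ] ee [ -5.42 -18.5 ] tail 10.02 F [-8.3  9.4  2.3]
23.6 cmd [ -0.65 -19.87  44.1 ] ee [ -4.08 -18.49] tail 11.44 F [-15.7  10.3  12.7]
24.2 cmd [  0.33 -19.93  44.32] ee [ -3.18 -18.49] tail 12.35 F [-15.1  10.7   9.5]
```

Run:
```python
from h import *
arm.sleep(.3)
r=cv2.imread("pics/scene0.png"); now=np.mean([arm.snapshot("scene").astype(float) for _ in range(4)],0).astype(np.uint8)[:,:,::-1].copy(); w=arm.snapshot("wrist")[:,:,::-1]
cv2.imwrite("pics/now2.png",now)
def fe(im,th):  # front edge: normalised half-level
    s=profile(im)[:,0]; b=s[(XS<.052)].max(); k=np.argmax((s<8+th*(b-8))&(XS>.05)); return XS[k]*1e3
for th in(.3,.5,.7): print(th,[fe(i,th) for i in(r,cv2.imread("pics/now1.png"),now)])
for th in(25,40,55,75):
    def te(im): s=profile(im)[:,0]; return XS[np.argmax((s>th)&(XS>.09))]*1e3
    print(th,[te(i) for i in(r,cv2.imread("pics/now1.png"),now)])
print(rot(YS).T@(np.array(arm.current_ee_pos())[:2]-SO), np.array(arm.current_force()),arm.current_torque(),arm.current_t(),arm.current_width(),arm.current_ee_pos()[2])
R=np.array(arm.current_tool_rot());print("tool yaw-sled,deg",np.degrees(np.arctan2(R[1,1],R[0,1])-np.pi/2-YS),R[2].round(4))
a=cv2.resize(now[225:295,230:300],(400,400),interpolation=cv2.INTER_CUBIC);b=cv2.resize(w[20:290,150:420],(400,400),interpolation=cv2.INTER_CUBIC)
cv2.imwrite("pics/fin.png",np.hstack([a,b]))
```

```text
0.3 [np.float64(57.500000000000014), np.float64(63.00000000000003), np.float64(68.00000000000003)]
0.5 [np.float64(56.000000000000014), np.float64(62.00000000000002), np.float64(66.50000000000003)]
0.7 [np.float64(54.500000000000014), np.float64(60.50000000000002), np.float64(65.50000000000003)]
25 [np.float64(112.00000000000007), np.float64(118.50000000000007), np.float64(125.00000000000009)]
40 [np.float64(113.50000000000007), np.float64(119.50000000000009), np.float64(126.00000000000009)]
55 [np.float64(114.50000000000007), np.float64(121.00000000000009), np.float64(127.00000000000009)]
75 [np.float64(116.00000000000007), np.float64(122.00000000000009), np.float64(128.00000000000009)]
[-0.00318694 -0.01851592] [-12.65187184  13.266516     7.83445924] [2.3888467  1.96947928 0.15721827] 24.8 0.02396555905488282 0.04373667698220742
tool yaw-sled,deg 0.0033087121022529566 [ 0.0065  0.0021 -1.    ]
```

View pics/fin.png

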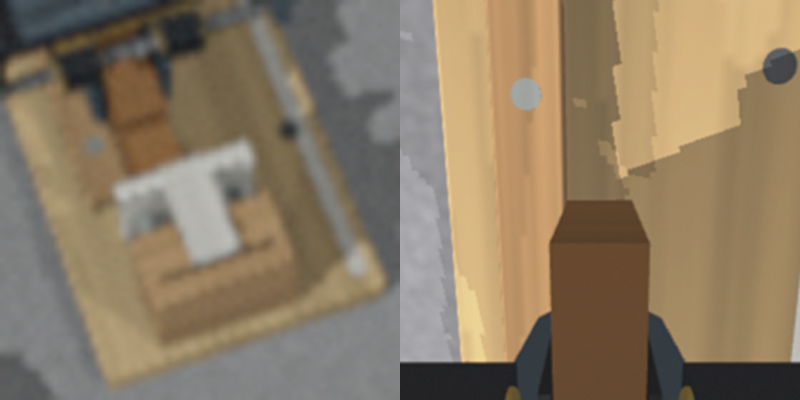

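Run:
```python
from h import *
s=np.load("st.npz"); print((frc()-s["f0"]).round(1),rot(YS).T@(np.array(arm.current_ee_pos())[:2]-SO),arm.current_t()); arm.sign_off()
```

```text
[-15.3  11.7   9.4] [-0.00318694 -0.01851592] 24.8
the job is handed in; nothing more can be done
```

I gripped the finger-cut panel (not the plain or pink look-alikes), stood it on the sled and pressed it into the corner. I handed in at 24.8 s with the arm still gripping and pushing; the plan kept clear of everything else, but I took no final picture of the rest of the table.

**Last checks**
- **Side fence:** the panel presses the fence with about 11 N and is aligned to it within a fraction of a degree. It also presses the base with about 9 N. In the wrist view its side lies along the fence.
- **End stop travel:** the arm's position gives about 11.8 mm. The tongue's tail in the scene camera gives about 12.4 mm, and in that picture the tail sits on the line.
- **Disagreement:** the rougher plate-edge measurement gave only 10.5 to 11 mm. Subtracting estimated friction from the 15 N push leaves about 7 N of spring force, which means about 10 mm. My best estimate is about 11.8 mm, give or take about half a millimetre.
- **Tilt:** the tool leans about 0.4° from the push, and I left it uncorrected.

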